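# Refit the brake knob of an exercise bike and hold the brake down

## Task

Lift the black pointer knob out of the white parts tray, turn it so that its D-shaped hole matches the D-shaped steel shaft on the bike's resistance unit (the pointer's nose goes over the flat of the shaft), and push it fully home on the shaft. Then press the knob and shaft down against the brake spring to the stop and finish while still holding the knob pressed down there with the gripper. Leave the dumbbell, bottle and wrench where they are.

Things in the scene. Friction and masses are not known exactly. Their poses are not given: they have to be found in the camera images.
- knob_center (a point): Centre of the loose black plastic knob (about 90 g), on its axis, 23 mm above its underside, 23 mm below its top. z up, x to the nose. It stands upright in the tray: a round skirt 52 mm in diameter, 20 mm high; on it a grip bar 26 mm high, 18 mm thick along y, parallel-sided from x = -24 to +14 mm, then tapering to the nose. Grip the bar across its sides from above.
- knob_nose (a point): Tip of the knob's nose: 5 mm wide, 30 mm from the knob's axis along +x (4 mm past the skirt), 33 mm above the knob's underside.
- knob: The same knob; origin on its axis at the underside, where a D-shaped blind bore opens: 16 mm deep, 20 mm in diameter, its flat 5.5 mm from the axis on the +x side (under the nose), with a 2 mm bevelled mouth. It goes on the shaft only within about 8 degrees of the matching turn.
- unit: Resistance unit, fixed to the bench; origin at the centre of its underside. Dark plate 190 x 120 mm, 10 mm thick; on it a grey housing 110 x 90 mm whose top is 60 mm above the bench; on that a collar 40 mm in diameter, 8 mm high, with the shaft in its middle. A raised pointed rib, 3 mm high, runs from the collar along +x on the housing and shows the side of the shaft's flat; a black cable socket sits on the -x side.
- shaft_top (a point): Centre of the top of the upright steel D-shaft, 96 mm above the bench when up (28 mm out of the collar). 18 mm in diameter, flat 4.5 mm from the axis on this point's +x side, z up, 2 mm bevel. It does not turn; it slides down with the knob. Knob home: the bore's end rests on this point, so knob_center is 7 mm above it and the knob's underside 16 mm below.
- shaft (a joint): Downward travel of the shaft in m: 0 up, 0.008 at the lower stop. A spring lifts it: about 5 N to start it moving, about 11 N at the stop. It springs back up when let go.
- tray_center (a point): Middle of the inner floor of the white plastic parts tray (200 x 180 mm, 38 mm high, walls and floor 5 mm thick, fixed to the bench), 5 mm above the bench; x runs along its 200 mm side. The knob stands on this floor, alone, within 30 mm of the middle in x and 20 mm in y.
- dumbbell: Bystander: small black hexagonal dumbbell of 1 kg, 170 mm long along its x, 60 mm high; origin below its middle, at the underside.
- bottle: Bystander: steel drinking bottle, 68 mm in diameter, 170 mm high; origin at the centre of its underside.
- wrench: Bystander: steel wrench lying flat, 160 mm long along its x; origin at its underside.

How it is judged:
On the way, in this order (a step that is already met when the one before it is completed fails the run):
1. the knob is lifted out of the tray in the fingers (height (world z) of knob_center above 0.08 m and contact force between the fingers and knob above 2 N), for 0.2 s.
2. the knob is home on the shaft with the flats matched (z of knob_center in the frame of shaft_top below 0.0095 m and horizontal distance between knob_center and shaft_top below 0.004 m and x of knob_nose in the frame of shaft_top above 0.02 m and angle between the x axis of knob_center and the x axis of shaft_top, either way round below 0.2 rad and angle between knob_center's own z axis and vertical below 0.12 rad), for 0.2 s.
At the end, for the whole second after the job is handed in: The knob is home on the shaft (centre under 9.5 mm above the shaft's top, within 4 mm of its axis, upright within 0.12 rad), nose over the flat within 0.2 rad, still held by the fingers (over 2 N) and pressed on the shaft (over 4 N), which is down at least 5.5 of its 8 mm (all of step 2 and value of joint shaft above 0.0055 m and contact force between the fingers and knob above 2 N and contact force between knob and shaft above 4 N); the arm keeps its last pose, push and grip.
It fails at once if the dumbbell is moved by more than 40 mm (distance of dumbbell from where it was at the start of the episode above 0.04 m).
It fails at once if the bottle is moved by more than 40 mm (distance of bottle from where it was at the start of the episode above 0.04 m).
It fails at once if the wrench is moved by more than 40 mm (distance of wrench from where it was at the start of the episode above 0.04 m).
It also fails if it takes over 43 s, if anything falls off the work surface, if the arm or the gripper's body presses on something with over 40 N, if the wrist force passes 120 N, or if a joint passes its speed limit or range.

## Robot

A 6-joint arm with a two-finger parallel gripper is mounted at the origin on the work surface. World frame = base frame: x ahead of the robot, y to its left, z up, the work surface at z = 0. Lengths are in m, angles in rad, forces in N, time in s.
With the tool pointing down it reaches from about 0.275 to 1 m from the base axis. Payload 8.4 kg.
Tool frame: the origin (TCP) lies on the centre line of the jaws, within the pads' length; the fingertips stand 17 mm ahead of it and the grasp point (between the pads) lies 2 mm behind it (bot.tcp_to_tips is the z of the fingertips in the tool frame, in m); z points along the fingers, y is the line along which they close (so a half turn about z gives the same grasp; the last joint's range is limited). The gripper opens to 85 mm and grips with 20 to 120 N. Pads are 22 mm wide; open, the fingers measure 114 mm over their backs; the gripper's body (76 mm by 85 mm) begins 54 mm behind the grasp point. The pads swing forward as they close: fully open they stand 13 mm farther back than shut.
Start: joints at [1.332, 0.353, 1.633, -0, 1.155, -0.002], TCP at [0.147, 0.608, 0.248] pointing down, gripper open.
Joint ranges: [-2.63, 2.63], [-0.92, 2.1], [0.06, 2.66], [-1.3, 4.44], [0, 2.69], [-3.02, 3.02]. Speed limits (rad/s): [2.22, 2.22, 2.79, 3.14, 3.14, 3.14].

## Interface

Orientations are given as a unit quaternion [x, y, z, w].
In Python, from workcell import bot, hand, kinematics, get_obs, vision, hand_in gives the robot as it stands. The module is installed in compiled form; this text tells all that it offers. Calls block until the motion is done:
- bot.reach(position, orientation): joint-space move of the TCP to a pose.
- bot.servo_line(position, ori=None, velocity=0.15): straight line of the TCP; ori=None keeps the orientation; velocity is the mean speed in m/s.
- bot.goto_joints(angles): joint-space move.
- hand.move_gripper(opening, strength=None): finger opening in m; strength is the grip in N (None keeps the last); returns when the fingers have stopped.
- bot.dwell(seconds).
- kinematics.solve_ik(position, orientation): joint angles nearest the present ones, or None.
- get_obs(): the state.
- vision.read_camera(name): name is "scene" or "top" or "wrist"; returns a dict with "frame" (480x640x3 uint8, red, green, blue), "intrinsics" (3x3 intrinsics, pixels), "dist" ([k1, k2, p1, p2, k3] as OpenCV has them; the pictures are not rectified), "view" (4x4, takes a point from world to camera coordinates). Camera axes: x right, y down, z forward; pixel columns grow to the right and rows downward; lengths in m; the calibration is good to about 2 mm. A picture is of the moment at which its call begins. There is no depth.
A pose or a line that the arm cannot do raises bot.IKError and nothing moves.
- hand_in(): hands the job in; it is judged then, once.
The state is a dict: "time_s": time; "joint_pos": joint angles; "joint_vel": joint speeds; "joint_efforts": joint torques, N m; "position": TCP position; "orientation": TCP orientation; "wrist_force": force on the tool from outside, world axes, zero at the start; "ft_torque": the same for the moment, N m; "gripper_width": finger opening in m; "grip_force": force on a finger pad.
Only numpy, scipy, OpenCV 4.12 (cv2) and the standard library are available. Lean on these libraries where they do the work, as an engineer would, in place of code of your own. Each camera call takes 0.05 s, during which the arm holds its last target. There are 200 camera calls.

## Working session

There is one attempt and no reset: what is moved stays moved. The work goes in short steps, each a Python script; the robot and the scene stay as the last script left them, time stands still between calls to the robot, and variables do not carry over. Pictures are saved under pics/ and viewed, at most 10 in all, crops included, and the job is handed in when it is done.

```bash
mkdir -p pics; cat > h.py <<'E'
import numpy as np, cv2
from workcell import bot, hand, kinematics, get_obs, vision, hand_in
def shot(name,fn):
    d=vision.read_camera(name); cv2.imwrite(f'pics/{fn}.png',d['frame'][:,:,::-1]); np.savez(f'pics/{fn}.npz',**d); return d
def ray(d,px,z):
    p=cv2.undistortPoints(np.array(px,float).reshape(-1,1,2),np.array(d['intrinsics']),np.array(d['dist'])).reshape(-1,2)
    V=np.array(d['view']);R=V[:3,:3];c=-R.T@V[:3,3]
    r=np.c_[p,np.ones(len(p))]@R
    return c+r*((z-c[2])/r[:,2])[:,None]
def proj(d,P):
    V=np.array(d['view']); return cv2.projectPoints(np.array(P,float).reshape(-1,3),cv2.Rodrigues(V[:3,:3])[0],V[:3,3],np.array(d['intrinsics']),np.array(d['dist']))[0].reshape(-1,2)
E
python3 - <<'E'
from h import *
for n in ['top','scene']:
    d=shot(n,n+'0'); V=d['view']; print(n, -V[:3,:3].T@V[:3,3])
a=[cv2.imread(f'pics/{n}0.png') for n in ['top','scene']]
o=get_obs(); print(o['time_s'],o['orientation'],o['wrist_force'])
E
```

```text
top [ 0.53364804 -0.01466812  1.40457144]
scene [ 1.34365588 -0.63456959  1.16487668]
0.1 [ 1.18112153e-01  9.93000066e-01 -6.18638406e-04 -7.41845289e-05] [-0.10720577  0.19940685 -0.15694807]
```

View pics/top0.png

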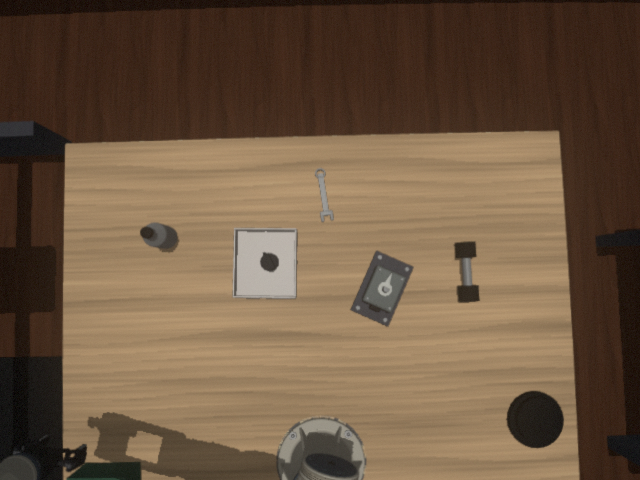

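View pics/scene0.png

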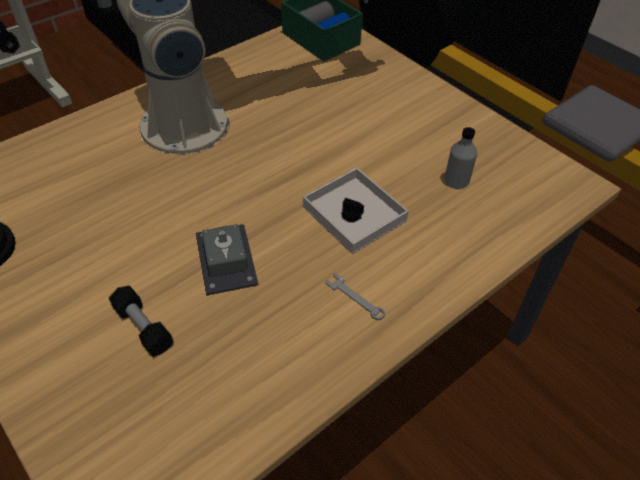

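The top view shows the knob at about (269,261) with its nose up-left near (264,253). The unit's shaft is at about (385,288), its rib points up-right to (391,274), and the cable socket is at (375,307). The scene view agrees: the knob is in the tray at (351,210) and the shaft at (223,238).

```bash
cat >> h.py <<'E'
def ori(yaw):  # tool down, tool y axis at world angle yaw
    from scipy.spatial.transform import Rotation as R
    y=np.array([np.cos(yaw),np.sin(yaw),0]);z=np.array([0,0,-1.]);x=np.cross(y,z)
    return R.from_matrix(np.c_[x,y,z]).as_quat()
E
python3 - <<'E'
from h import *
d=np.load('pics/top0.npz')
k=ray(d,[[269,261],[264,253]],.04); u=ray(d,[[385,288],[391,274],[375,307]],.07)
print(k,u)
for v in (k,u[:2]): print(np.degrees(np.arctan2(*(v[1]-v[0])[[1,0]])))
print('start tool y yaw', np.degrees(2*np.arctan2(.993,.118))) 
for P,yn in ((k[0],110),(u[0],-25)):
  for a in range(-180,180,30):
    s=kinematics.solve_ik([P[0],P[1],.25],ori(np.radians(a))); print(a,None if s is None else np.round(s,2))
E
```

```text
[[0.57661587 0.13245853 0.04      ]
 [0.59981951 0.1462877  0.04      ]] [[ 0.49177361 -0.19155219  0.07      ]
 [ 0.53012092 -0.20971214  0.07      ]
 [ 0.44012306 -0.16189501  0.07      ]]
30.794578935000906
-25.340595528479692
start tool y yaw 166.44643433929318
-180 [ 0.22  0.3   1.71 -0.    1.14 -2.92]
-150 [ 0.22  0.3   1.71 -0.    1.14  2.84]
-120 [ 0.22  0.3   1.71 -0.    1.14  2.32]
-90 [ 0.22  0.3   1.71 -0.    1.14  1.79]
-60 [ 0.22  0.3   1.71 -0.    1.14  1.27]
-30 [ 0.22  0.3   1.71 -0.    1.14  0.75]
0 [ 0.22  0.3   1.71 -0.    1.14  0.22]
30 [ 0.22  0.3   1.71 -0.    1.14 -0.3 ]
60 [ 0.22  0.3   1.71 -0.    1.14 -0.82]
90 [ 0.22  0.3   1.71 -0.    1.14 -1.35]
120 [ 0.22  0.3   1.71 -0.    1.14 -1.87]
150 [ 0.22  0.3   1.71 -0.    1.14 -2.39]
-180 [-0.37  0.2   1.84 -0.    1.1   2.77]
-150 [-0.37  0.2   1.84 -0.    1.1   2.24]
-120 [-0.37  0.2   1.84 -0.    1.1   1.72]
-90 [-0.37  0.2   1.84 -0.    1.1   1.2 ]
-60 [-0.37  0.2   1.84 -0.    1.1   0.67]
-30 [-0.37  0.2   1.84 -0.    1.1   0.15]
0 [-0.37  0.2   1.84 -0.    1.1  -0.37]
30 [-0.37  0.2   1.84 -0.    1.1  -0.9 ]
60 [-0.37  0.2   1.84 -0.    1.1  -1.42]
90 [-0.37  0.2   1.84 -0.    1.1  -1.95]
120 [-0.37  0.2   1.84 -0.    1.1  -2.47]
150 [-0.37  0.2   1.84 -0.    1.1  -2.99]
```

```bash
python3 - <<'E'
from h import *
for fn,p,a in (('w_k',[.577,.132,.24],-60),('w_u',[.492,-.192,.27],-115)):
    bot.reach(p,ori(np.radians(a))); d=shot('wrist',fn); V=d['view']; print(fn,-V[:3,:3].T@V[:3,3], get_obs()['time_s'],get_obs()['position'])
a=np.hstack([cv2.resize(cv2.imread(f'pics/{n}.png'),(400,300)) for n in('w_k','w_u')]);
E
```

```text
w_k [0.64948743 0.17455415 0.36649009] 2.4417 [0.57684357 0.13280713 0.24000354]
w_u [ 0.5685603  -0.22729044  0.3963989 ] 3.7667 [ 0.49250221 -0.19107365  0.26986531]
```

View pics/w_k.png

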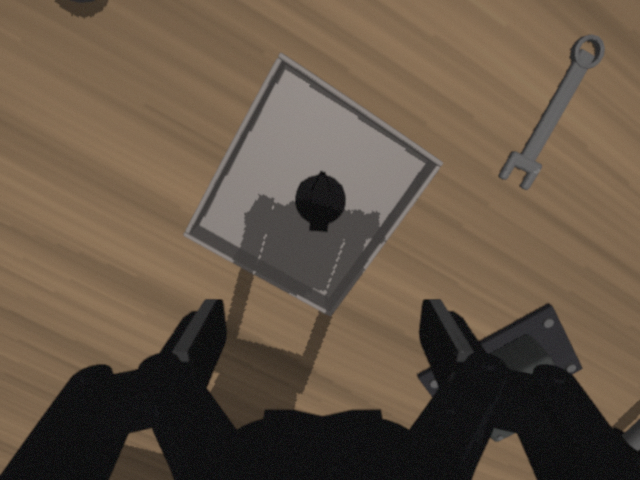

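View pics/w_u.png

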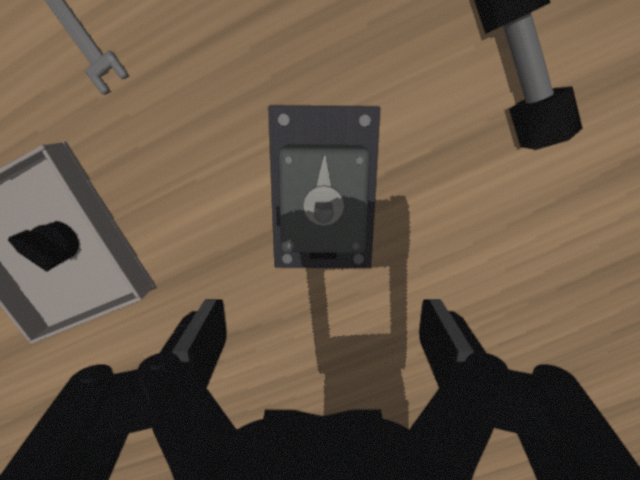

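Wrist view 1 has the knob skirt at about (320,200), with a thin tip at the top (320,173) and a blunt bar end at the bottom (319,228). Wrist view 2 has the collar at about (323,205) and the rib tip at (324,155), with the socket at the bottom. I'll make enhanced crops to measure from.

```bash
python3 - <<'E'
from h import *
a=cv2.imread('pics/w_k.png')[150:250,270:370]; b=cv2.imread('pics/w_u.png')[140:240,270:370]; c=cv2.imread('pics/w_u.png')[200:300,0:100]
g=lambda i,k:cv2.resize(np.clip(255*(i/255.)**k,0,255).astype(np.uint8),(390,390),interpolation=cv2.INTER_CUBIC)
cv2.imwrite('pics/crop.png',np.hstack([g(a,.4),g(b,.6)]))
d=np.load('pics/w_k.npz'); m=(d['frame'].max(2)<38).astype(np.uint8); m[280:]=0
for q in sorted(cv2.findContours(m,0,1)[0],key=cv2.contourArea)[-3:]: print(cv2.contourArea(q),cv2.boundingRect(q))
print(ray(d,[[320,200]],.025),ray(d,[[320,173],[319,228]],.051), ray(d,[[281,57],[440,162],[327,312],[188,234]],.038))
d=np.load('pics/w_u.npz'); print(ray(d,[[323,205],[324,155]],.068))
P=ray(d,[[269,106],[380,107],[371,267],[275,267]],.01);print(P,P.mean(0))
V=d['view'];print(V)
E
```

```text
1942.5 (296, 172, 49, 59)
[[0.57497439 0.13371973 0.025     ]] [[0.60266216 0.14954942 0.051     ]
 [0.55612978 0.12377849 0.051     ]] [[0.67162302 0.2286652  0.038     ]
 [0.66741889 0.05527413 0.038     ]
 [0.47215449 0.06534287 0.038     ]
 [0.47966569 0.23401648 0.038     ]]
[[ 0.4898555  -0.19172954  0.068     ]
 [ 0.53343986 -0.21291508  0.068     ]]
[[ 0.59864869 -0.17901064  0.01      ]
 [ 0.54820623 -0.28561473  0.01      ]
 [ 0.37964673 -0.20607878  0.01      ]
 [ 0.42937097 -0.09877589  0.01      ]] [ 0.48896815 -0.19237001  0.01      ]
[[-4.20152739e-01 -9.07453164e-01  6.56131154e-04  3.23666466e-02]
 [-8.57739255e-01  3.97370922e-01  3.26159043e-01  4.48706014e-01]
 [-2.96234783e-01  1.36473826e-01 -9.45314682e-01  5.74168228e-01]
 [ 0.00000000e+00  0.00000000e+00  0.00000000e+00  1.00000000e+00]]
```

View pics/crop.png

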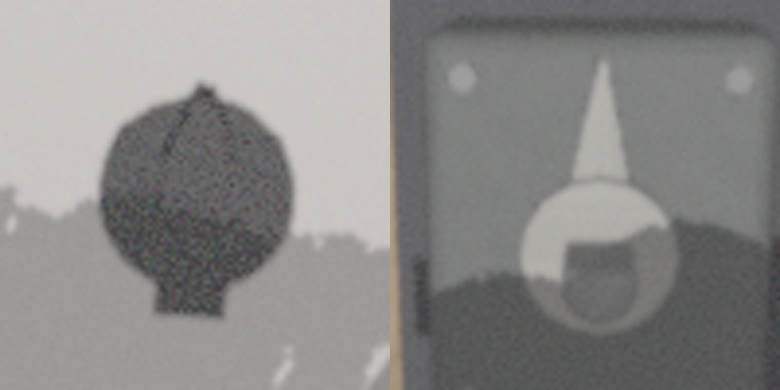

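The left crop has the nose tip at (322.5,172), the blunt bar end at (318.4,230.5) and the skirt spanning x 295.6–345. The right crop has the shaft's flat facing the rib, with the shaft top centre at about (323.8,213).

```bash
python3 - <<'E'
from h import *
d=np.load('pics/w_k.npz')
n=ray(d,[[322.5,172]],.038)[0]; b=ray(d,[[318.4,230.5]],.051)[0]; v=(n-b)[:2]; L=np.linalg.norm(v);yaw=np.arctan2(v[1],v[0])
print('len',L,'(.054)','yaw',np.degrees(yaw)); u=v/L; c1=b[:2]+u*.024; c2=n[:2]-u*.03
s=ray(d,[[295.6,197],[345,197]],.025); print(c1,c2,s.mean(0),np.linalg.norm(s[1]-s[0]))
s=d=np.load('pics/w_u.npz'); print('shaft',ray(d,[[323.8,213]],.096), 'collar',ray(d,[[323.8,205.5]],.068))
# overlay check: predicted outline points
E
```

```text
len 0.05464859059716362 (.054) yaw 25.970029171394835
[0.57520317 0.13351542] [0.57578627 0.13379944] [0.57784159 0.13502502 0.025     ] 0.05010498850402639
shaft [[ 0.48947871 -0.19228285  0.096     ]] collar [[ 0.48906491 -0.19223018  0.068     ]]
```

```bash
python3 - <<'E'
from h import *
q=ori(np.radians(26-90)); x,y=.5755,.1337
bot.reach([x,y,.14],q); hand.move_gripper(.05,60)
bot.servo_line([x,y,.0445],velocity=.08); o=get_obs(); print(o['position'],o['wrist_force'])
hand.move_gripper(0,60); o=get_obs(); print(o['gripper_width'],o['grip_force'],o['wrist_force'])
bot.servo_line([x,y,.19],velocity=.1); bot.dwell(.2)
q=ori(np.radians(-25.5-90)); bot.reach([.4893,-.1922,.19],q); bot.servo_line([.4893,-.1922,.145],velocity=.08); bot.dwell(.2)
o=get_obs(); print(o['time_s'],o['position'],o['gripper_width'],o['grip_force'],o['wrist_force'])
shot('wrist','w_h'); d=shot('scene','s_h')
i=cv2.imread('pics/w_h.png')[180:480,120:520]; p=proj(d,[[.489,-.192,.1]])[0].astype(int); print(p)
j=cv2.imread('pics/s_h.png')[p[1]-50:p[1]+50,p[0]-67:p[0]+67]
g=lambda i:cv2.resize(np.clip(255*(i/255.)**.5,0,255).astype(np.uint8),(400,300),interpolation=cv2.INTER_CUBIC)
cv2.imwrite('pics/c2.png',np.hstack([g(i),g(j)]))
E
```

```text
[0.57590499 0.13379696 0.04504449] [0.24871069 0.07558957 0.70579136]
0.016858710219947087 59.16050612926483 [-0.47434596  0.31598752  4.98529372]
11.2917 [ 0.48963694 -0.19238414  0.14550769] 0.016707927826461143 58.463189005851746 [ 1.04145291  0.04678991 -0.79190883]
[221 232]
```

View pics/c2.png

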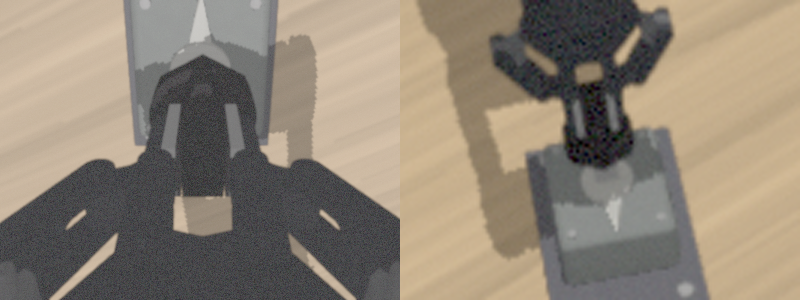

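The knob is held upright between the pads. Its nose at crop (205,55) is in line with the rib at (203,20), and the scene view shows it over the shaft. Next I'll descend in small steps and watch the force.

```bash
python3 - <<'E'
from h import *
for z in (.136,.133,.130,.127,.124,.121,.119,.117):
    bot.servo_line([.4893,-.1922,z],velocity=.03); o=get_obs()
    print(z,np.round(o['position'],4),np.round(o['wrist_force'],1),np.round(o['ft_torque'],2),round(o['time_s'],1),round(o['gripper_width'],4))
    if np.abs(o['wrist_force']).max()>14: break
E
```

```text
0.136 [ 0.4891 -0.1921  0.1357] [-0.2  0.4 -0.6] [ 0.01 -0.   -0.03] 11.8 0.0171
0.133 [ 0.4892 -0.1921  0.1329] [ 0.4  0.9 -0.5] [ 0.04 -0.03  0.02] 12.1 0.017
0.13 [ 0.4892 -0.1919  0.1297] [ 1.9  3.8 -2.4] [ 0.62 -0.27 -0.02] 12.3 0.0166
0.127 [ 0.4893 -0.1919  0.1267] [ 1.9  4.2 -3.1] [ 0.84 -0.47 -0.  ] 12.6 0.0167
0.124 [ 0.4894 -0.1919  0.1238] [ 2.6  4.7 -2.4] [ 0.88 -0.43 -0.05] 12.8 0.0163
0.121 [ 0.4894 -0.1919  0.1208] [ 2.8  5.9 -2.6] [ 1.   -0.49 -0.03] 13.1 0.0168
0.119 [ 0.4895 -0.1919  0.1193] [0.8 6.  4.3] [ 1.1  -0.14  0.06] 13.3 0.0169
0.117 [ 0.4896 -0.1919  0.1175] [0.5 5.5 6.1] [ 1.12 -0.06 -0.05] 13.6 0.0172
```

The D-bore slid on and spring contact starts at z≈0.119, as predicted. I'll ease off the side load and press to the stop.

```bash
python3 - <<'E'
from h import *
y=-.1917
bot.servo_line([.4894,y,.1175],velocity=.02); bot.dwell(.3)
for z in (.1155,.114,.1125,.1115,.1105,.1098,.109,.1083):
    bot.servo_line([.4894,y,z],velocity=.02); bot.dwell(.1); o=get_obs()
    print(z,np.round(o['position'],4),np.round(o['wrist_force'],1),np.round(o['ft_torque'],2),round(o['time_s'],1),round(o['gripper_width'],4),round(o['grip_force'],1))
    if o['wrist_force'][2]>19: break
d=shot('wrist','w_e'); e=shot('scene','s_e')
i=cv2.imread('pics/w_e.png')[180:480,120:520]; j=cv2.imread('pics/s_e.png')[182:282,154:288]
g=lambda i:cv2.resize(np.clip(255*(i/255.)**.5,0,255).astype(np.uint8),(400,300),interpolation=cv2.INTER_CUBIC)
cv2.imwrite('pics/c3.png',np.hstack([g(i),g(j)]))
E
```

```text
0.1155 [ 0.4896 -0.1918  0.1162] [-1.   4.   8.2] [0.74 0.08 0.02] 14.5 0.0167 59.8
0.114 [ 0.4897 -0.1918  0.1148] [-0.7  4.   8. ] [ 0.79  0.18 -0.  ] 14.8 0.0166 60.0
0.1125 [ 0.4897 -0.1918  0.1134] [-2.4  3.9  8.5] [0.78 0.21 0.02] 15.2 0.0167 60.1
0.1115 [ 0.4897 -0.1918  0.1124] [-2.3  2.9  9.8] [ 0.85  0.29 -0.01] 15.5 0.0164 60.2
0.1105 [ 0.4897 -0.1918  0.1119] [-3.5  5.  16.2] [1.01 0.61 0.04] 15.9 0.0166 61.3
0.1098 [ 0.4898 -0.1919  0.1118] [-5.9  6.1 24.9] [1.09 1.02 0.03] 16.2 0.0165 62.5
```

View pics/c3.png

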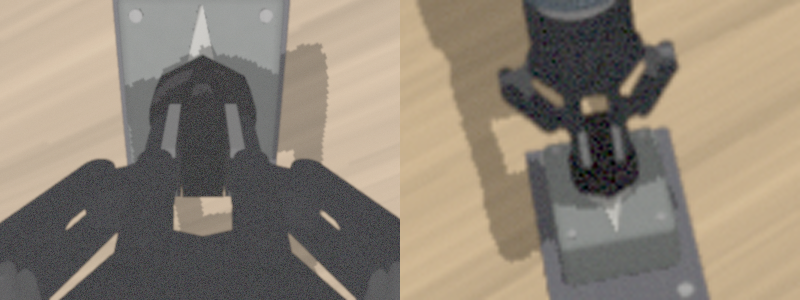

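The knob sits over the collar with its nose in line with the rib, crop (205,57) against (203,25). The stop shows as a force jump at z≈0.112, and the force is steady at about 25 N, so I'm handing in.

```bash
python3 -c "
from h import *
o=get_obs();print(o['position'],o['wrist_force']);print(hand_in())"
```

```text
[ 0.4897713  -0.19186893  0.11183359] [-5.78140029  5.53267562 24.13114333]
the job is handed in; nothing more can be done
None
```

I handed the job in at about 16 s: the knob is home on the D-shaft with its nose over the flat, held pressed against the lower stop with about 24 N, and I made no moves near the dumbbell, bottle or wrench; the judge's verdict was not shown.

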